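Key the lunch tin's lid home

ROBOT

A 6-joint arm with a two-finger parallel gripper is mounted at the origin on the work surface. World frame = base frame: x ahead of the robot, y to its left, z up, the work surface at z = 0. Lengths are in mm, angles in rad, forces in N, time in s.
With the tool pointing down it reaches from about 400 to 925 mm from the base axis. Payload 12.5 kg.
Tool frame: the origin (TCP) lies on the front face of the gripper's body, between the roots of the fingers; the fingertips stand 78 mm ahead of it and the grasp point (between the pads) lies 59 mm ahead of it (env.nose_length is the distance from the TCP to the fingertips, in mm); z points along the fingers, y is the line along which they close (so a half turn about z gives the same grasp; the last joint's range is limited). The gripper opens to 95 mm and grips with 3 to 60 N. Pads are 20 mm wide; open, the fingers measure 119 mm over their backs; the gripper's body (75 mm by 180 mm) begins 59 mm behind the grasp point.
Start: joints at [-1.229, 0.491, 1.559, -0, 1.092, -0.106], TCP at [270.637, -563.377, 292.261] pointing down, gripper open.
Joint ranges: [-3.1, 3.1], [-0.84, 2.19], [0.05, 2.79], [-1.13, 4.28], [0.06, 2.93], [-2.69, 2.69]. Speed limits (rad/s): [2.22, 2.22, 2.79, 3.14, 3.14, 3.14].

INTERFACE

Orientations are given as [roll, pitch, yaw] about the fixed x, y, z axes, in that order (R = Rz(yaw) Ry(pitch) Rx(roll)).
In Python, from cell import env gives the robot as it stands.
- The arm moves only by the tool jog_arm, never from a script. Its argument "motion" is a list of rows, each a list of 7 numbers: the turn, a rotation vector about the tool's x, y, z in degrees, then the shift along the tool's x, y, z in mm, then the finger opening in mm, from 0 to 95.1. In form: [[wx, wy, wz, x, y, z, hand], ...]. A call has 1 to 10 rows; each row shifts and turns the commanded pose from where the row before left it, along the tool's axes as they then stand; what a row does not reach is not made up. A row lasts 1/8 s, in which the tool goes at most 62.5 mm and 10.7 degrees, less where a joint would pass 70% of its speed; a pose out of reach is approached as far as the arm can. A call is refused whole if a number of a shift passes 62.5 or a number of a turn 10.7, either way. A call with a gripper value outside its range is refused whole. The fingers move at their own pace and stop on an object; the grip force is fixed at half the most. Time passes only in rows, so rows that do not move let the fingers close. It gives the time, the measured TCP pose, the force, the opening and the grip force at its end, in the units of the state.
- env.state(): the state, without advancing time (a new reading comes with each control period).
- env.read_camera(name): name is "scene" or "side" or "wrist"; returns a dict with "color" (384x512x3 uint8, red, green, blue), "z_map" (384x512 float32, mm along the optical axis (not along the pixel's ray), 0 where there is no reading), "camera_matrix" (3x3 intrinsics, pixels), "k1" (the pictures are not rectified: a ray, as slopes to the right and down, at radius r is drawn at 1 + k1 r^2 times it, then the intrinsics apply), "world_to_cam" (4x4, takes a point from world to camera coordinates). Camera axes: x right, y up, looking along -z (the intrinsics and any distortion apply to the point x, -y, -z); pixel columns grow to the right and rows downward; lengths in mm; the calibration is good to about 2 mm. A picture is of the moment at which its call begins.
- env.job_done(): hands the job in; it is judged then, once.
Trained networks look in the newest picture that a camera, given by its name, has taken for a name from the list of things; names that differ only in an ending like _2 or _b are one class to them, and where a whole thing is asked for, a point or a joint stands for the part that bears it (a point fixed in the world has none). Each returns a list of dicts, best first, with "score" (0 to 1); they miss things now and then, are a little off and sometimes report something else, mostly with a low value. They report only what shows in the picture. A call takes as long as a camera call. They do not tell look-alikes from the thing itself.
- env.recognise(camera, thing): "location" ([column, row] in pixels, amid what is visible of it).
The state is a dict: "t": time; "joints": joint angles; "qvel": joint speeds; "tau": joint torques, N m; "eef_pos": TCP position; "tcp_rot": TCP orientation; "ft_force": force on the tool from outside, world axes, zero at the start; "moment": the same for the moment, N m; "opening": opening from 0.0 (shut) to 1.0 (fully open); "grip_force": force on a finger pad.
Only numpy, scipy, OpenCV 4.12 (cv2) and the standard library are available. Lean on these libraries where they do the work, as an engineer would, in place of code of your own. Each camera call takes 0.05 s, during which the arm holds its last target. There are 200 camera calls.

TASK

The lid of the grey lunch tin is sitting proud on its seal because its notch is not over the red pin on the tin's rim. With a fingertip against the orange lug, push the lid round until the notch meets the pin, then press the lid down until it is fully home. Do not lift the lid, and leave everything else on the bench where it is.

Things in the scene. Friction and masses are not known exactly. Their poses are not given: they have to be found in the camera images.
- tin: Grey round lunch tin of two stacked tiers, 120 mm across, fixed to the bench, standing anywhere in a patch about 0.13 x 0.24 m ahead of the robot, at any yaw. Origin: centre of its underside, z up; x points to the red pin. Its rim (100 to 120 mm across) is 88 mm up. The lid turns on a spigot in a socket on the tin's axis, with 1 mm side play.
- lid: Loose pale keyed lid: flat disc 7 mm thick, 112 mm across, 0.2 kg, level on the tin. Origin: centre of the disc's underside, z up, x points to its notch; the lug is on the -x side. It starts 0.7 rad or more out of line with the pin, either way, its underside 97 mm above the bench on a stiff green seal ring (85 mm mean diameter). Home, its underside is 88 mm up.
- notch (a point): Mouth of the notch in the lid's edge, 56 mm from the lid's centre, at the level of the lid's underside. The notch is 16 mm wide, cut in to 49 mm from the centre, with a black line along each side.
- pin (a point): Top of the red upright pin on the tin's rim, 56 mm from the tin's axis and 95.5 mm above the bench. The pin is a block 10 mm wide, reaching from 51.5 to 70 mm from the axis, so 14 mm of it shows outside the lid; its top is 1.5 mm below the raised lid's underside, and flush with the lid's top when the lid is home.
- lug (a point): Top centre of the orange lug on the lid across from the notch, 36 mm from the lid's centre: 22 mm long along the radius (25 to 47 mm out), 12 mm thick, 16 mm above the lid's top face. Push it sideways on either flat face: the lid turns both ways under 0.5 to 2 N and stops when the push stops.
- lid_top (a point): Centre of the lid's flat top face (104 mm above the bench at the start, 95 mm when home): the place to press, clear for 25 mm around. With the notch over the pin, 5 to 8 N takes the lid down 9 mm onto the rim, where it stays; turned wrong, it stops on the pin.
- cup: Bystander: orange sippy cup with a white spout lid, 74 mm across, 114 mm tall, loose. Origin: centre of its underside.
- fork: Bystander: bamboo fork lying flat, 187 mm long, 26 mm wide, 6 mm thick, loose, beyond the tin. Origin on its underside near mid-length; x along it to the tines.
- dish: Bystander: ceramic butter dish, white base 105 x 175 mm and blue cover, 88 mm tall to its knob, loose. Origin: centre of its underside.
- tier: Bystander: spare open grey tier of the lunch tin, like a bowl, 120 mm across, 48 mm tall, loose. Origin: centre of its underside.
- mug: Bystander: white mug, 80 mm across, 92 mm tall, handle to its +y, loose. Origin: centre of its underside.
- jar: Bystander: amber jam jar with brass cap, 66 mm across, 95 mm tall, loose. Origin: centre of its underside.
Not all that is in view belongs to the job. Leave any turquoise look-alike of the lid alone.

How it is judged (in metres and radians):
On the way, in this order (a step that is already met when the one before it is completed fails the run):
1. the lid is turned until its notch stands over the pin (within 5 mm), still raised on its seal (horizontal distance between notch and pin below 0.005 m and z of lid in the frame of tin above 0.0945 m), for 0.1 s.
2. the lid is pressed down onto the rim (horizontal distance between notch and pin below 0.005 m and z of lid in the frame of tin below 0.0897 m), for 0.1 s.
At the end, for the whole second after the job is handed in: The lid is fully home: its underside within 1.7 mm of the rim height, level within 0.03 rad, centred on the tin within 4 mm, its notch around the pin (within 5 mm), and at rest (all of step 2 and horizontal distance between lid and tin below 0.004 m and angle between lid's own z axis and vertical below 0.03 rad and linear speed of lid below 0.01 m/s); the robot touches nothing.
It fails at once if the lid is lifted (more than 5 mm above where it sits on its seal, or tipped over 0.2 rad) (z of lid in the frame of tin above 0.102 m or angle between lid's own z axis and vertical above 0.2 rad).
It fails at once if another thing on the bench is moved more than 20 mm (distance of any of cup, fork, dish, tier, mug, jar from where it was at the start of the episode above 0.02 m).
It also fails if it takes over 48 s, if anything falls off the work surface, if the arm or the gripper's body presses on something with over 40 N, if the wrist force passes 120 N, or if a joint passes its speed limit or range.

## Working session

There is one attempt and no reset: what is moved stays moved. The work goes in short steps, Python scripts to look and compute and a tool call to move; the robot and the scene stay as the last step left them, time stands still between calls to the robot, and variables do not carry over. Pictures are saved under pics/ and viewed, at most 10 in all, crops included, and the job is handed in when it is done.

Besides the shell and the picture viewer there is one more tool, called after "Request:" by a JSON object that holds its "name" and its "arguments", one argument or row to a line. jog_arm: Moves the arm, as the interface text tells. Its arguments: {"type":"object","properties":{"motion":{"type":"array"}},"required":["motion"]}

```bash
mkdir -p pics; ls; cat > h.py <<'E'
import numpy as np, cv2
from cell import env
def pix2world(c,u,v,z=None):
    """z: depth along axis, or None to use z_map"""
    K=c["camera_matrix"];k1=c["k1"]
    d=np.array([(u-K[0,2])/K[0,0],(v-K[1,2])/K[1,1]]);s=d.copy()
    for _ in range(20): s=d/(1+k1*(s@s))
    ray=np.array([s[0],-s[1],-1.0])
    T=np.linalg.inv(c["world_to_cam"])
    return T[:3,3],T[:3,:3]@ray
def atz(c,u,v,zw):
    o,r=pix2world(c,u,v); return o+r*(zw-o[2])/r[2]
def depthpt(c,u,v):
    o,r=pix2world(c,u,v); return o+r*float(c["z_map"][int(round(v)),int(round(u))])
E
python3 - <<'E'
from h import *
ims=[]
for n in("scene","side"):
    c=env.read_camera(n); ims.append(c["color"])
    for t in("tin","lid","notch","pin","lug","lid_top"):
        for r in env.recognise(n,t)[:3]:
            u,v=r["location"]; 
            print(n,t,round(r["score"],2),np.round([u,v]),np.round(depthpt(c,u,v)))
    cv2.imwrite(f"pics/{n}0.png",c["color"][:,:,::-1])
print(env.state())
E
```

```text
pics
scene tin 0.65 [302. 232.] [598. 131.  56.]
scene lid 0.7 [270. 169.] [ 508. -128.   46.]
scene lid 0.7 [417. 253.] [460. 324.  73.]
scene lid 0.66 [304. 200.] [567.  94. 104.]
scene notch 0.85 [306. 197.] [559.  88. 105.]
scene notch 0.6 [272. 171.] [ 508. -118.   44.]
scene notch 0.22 [302. 326.] [752. 339.  61.]
scene pin 0.83 [304. 227.] [595. 133.  69.]
scene lug 0.8 [303. 200.] [570.  93. 106.]
scene lug 0.59 [272. 169.] [ 506. -123.   47.]
scene lid_top 0.93 [274. 172.] [ 510. -107.   48.]
scene lid_top 0.74 [305. 196.] [560.  86. 108.]
side tin 0.83 [254. 255.] [543. 141.  75.]
side lid 0.87 [259. 230.] [554.  94. 105.]
side lid 0.75 [308. 197.] [ 513. -116.   44.]
side notch 0.86 [311. 200.] [ 501. -107.   48.]
side notch 0.62 [257. 227.] [563.  86. 103.]
side pin 0.82 [255. 255.] [541. 139.  74.]
side lug 0.84 [309. 199.] [ 507. -109.   46.]
side lug 0.81 [258. 229.] [557.  92. 107.]
side lid_top 0.59 [258. 229.] [556.  92. 106.]
side lid_top 0.58 [310. 200.] [ 505. -107.   45.]
{'t': 0.7, 'joints': array([-1.22857105e+00,  4.90891313e-01,  1.55891335e+00,  2.02712005e-06,
        1.09171401e+00, -1.05587229e-01]), 'qvel': array([-0.0017726 , -0.0008258 , -0.00143325, -0.0007003 , -0.00011765,
        0.00098372]), 'tau': array([-2.28751829e-03, -6.12339664e+01, -2.58408469e+01,  6.92540291e-02,
        4.45986923e-02,  1.10842561e-05]), 'eef_pos': array([ 270.65012362, -563.36044194,  292.26173616]), 'tcp_rot': array([3.14151890e+00, 6.00757203e-06, 4.47811568e-01]), 'ft_force': array([-0.11538402,  0.0865399 , -0.47227924]), 'moment': array([-0.00699835,  0.01285133,  0.00102229]), 'grip_force': 0.0, 'opening': 0.9972902850926816}
```

```bash
python3 - <<'E'
import cv2,numpy as np
a=cv2.imread("pics/scene0.png");b=cv2.imread("pics/side0.png")
f=lambda i,x,y:cv2.resize(i[y:y+75,x:x+100],(400,300),interpolation=cv2.INTER_CUBIC)
top=np.hstack([cv2.resize(a,(400,300)),cv2.resize(b,(400,300))])
bot=np.hstack([f(a,255,175),f(b,208,200)])
cv2.imwrite("pics/m0.png",np.vstack([top,bot]))
E
```

```text
(no output)
```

View pics/m0.png

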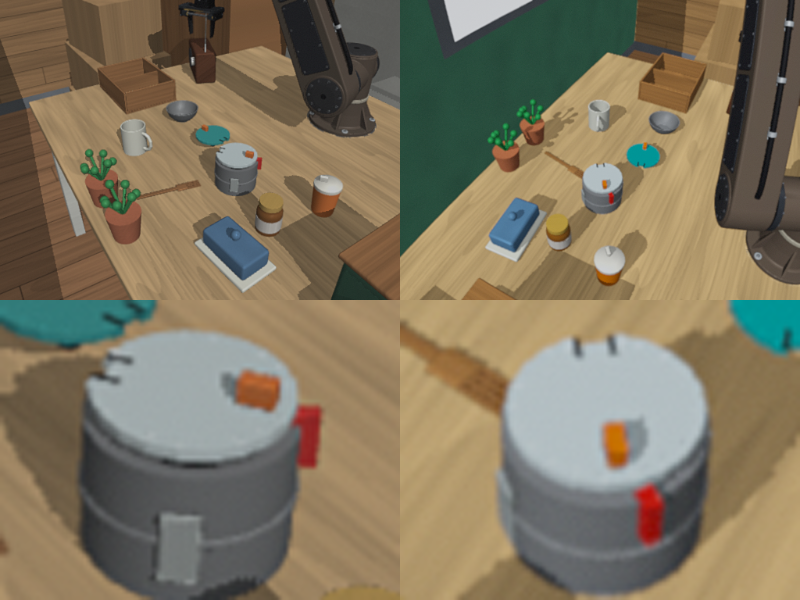

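```bash
cat >> h.py <<'E'
def cloud(c):
    K=c["camera_matrix"];h,w=c["z_map"].shape
    uv=np.stack(np.meshgrid(np.arange(w),np.arange(h)),-1).reshape(-1,1,2).astype(float)
    s=cv2.undistortPoints(uv,K,np.array([c["k1"],0,0,0,0.]))[:,0]
    z=c["z_map"].reshape(-1)
    P=np.c_[s[:,0]*z,-s[:,1]*z,-z]
    T=np.linalg.inv(c["world_to_cam"])
    P=P@T[:3,:3].T+T[:3,3]; P[z<=0]=np.nan
    return P.reshape(h,w,3)
def measure(c,cen,R=90,zlid=104):
    """lid centre, pin & lug & notch-line positions"""
    P=cloud(c);hsv=cv2.cvtColor(c["color"],cv2.COLOR_RGB2HSV).astype(int)
    near=np.hypot(P[...,0]-cen[0],P[...,1]-cen[1])<R
    H,S,V=hsv[...,0],hsv[...,1],hsv[...,2]
    lid=near&(abs(P[...,2]-zlid)<6)&(S<60)&(V>60)
    q=P[lid][:,:2].astype(np.float32)
    (x,y),r=cv2.minEnclosingCircle(q)
    out={"n":lid.sum(),"circ":(x,y,r),"mean":np.r_[P[lid].mean(0)],"zmed":np.median(P[lid][:,2])}
    red=near&((H<5)|(H>174))&(S>150)&(V>60)
    org=near&(H>=6)&(H<20)&(S>190)&(V>80)&(P[...,2]>zlid+3)
    blk=near&(abs(P[...,2]-zlid)<8)&(V<60)&(np.hypot(P[...,0]-x,P[...,1]-y)<56)
    for n,m in(("red",red&(P[...,2]>60)),("org",org),("blk",blk)):
        if m.sum(): out[n]=(m.sum(),P[m].mean(0),P[m].min(0),P[m].max(0))
    return out
E
python3 - <<'E'
from h import *
np.set_printoptions(precision=1,suppress=True)
for n in("scene","side"):
    c=env.read_camera(n)
    for k,v in measure(c,(567,93)).items(): print(n,k,v)
    for t in("cup","jar","dish","tier","mug"):
        r=env.recognise(n,t)
        if r: u,v=r[0]["location"];print(t,r[0]["score"],depthpt(c,u,v))
c=env.read_camera("wrist");print(np.linalg.inv(c["world_to_cam"]),c["camera_matrix"],env.state()["tcp_rot"])
E
```

```text
scene n 1243
scene circ (563.1005859375, 81.94246673583984, 58.891258239746094)
scene mean [568.6  85.3 104.8]
scene zmed 104.91334401024164
scene red (np.int64(68), array([516.6, 127.2,  81.9]), array([509.3, 118.9,  60.3]), array([521.7, 132.1,  97.2]))
scene org (np.int64(2), array([544.7, 120.2, 110.1]), array([542.2, 118.2, 109. ]), array([547.3, 122.2, 111.2]))
cup 0.86 [458.9 326.   76. ]
jar 0.81 [623.4 288.   77.9]
dish 0.7 [746.3 337.1  60.9]
tier 0.96 [ 488.4 -359.3   13.5]
mug 0.61 [ 739.3 -193.6   69.7]
side n 1459
side circ (559.45458984375, 83.35612487792969, 57.211952209472656)
side mean [558.4  86.4 104.6]
side zmed 104.68071755315873
side red (np.int64(72), array([509.9, 127.3,  85.9]), array([503.3, 113.2,  65.4]), array([519.1, 133.9,  97.7]))
side org (np.int64(34), array([536.6, 116.3, 119. ]), array([531.8, 102.9, 110. ]), array([544.3, 124.2, 122.9]))
cup 0.71 [421.8 317.6 100.1]
jar 0.89 [582.6 293.8  95.3]
dish 0.85 [706.7 320.1  59.5]
tier 0.98 [ 509.5 -362.1   14.6]
mug 0.87 [ 710.1 -189.6   81.5]
[[   0.4    0.9    0.3  342.4]
 [  -0.9    0.4    0.1 -527.9]
 [   0.    -0.3    1.   384.8]
 [   0.     0.     0.     1. ]] [[288.7   0.  258.8]
 [  0.  288.7 188.8]
 [  0.    0.    1. ]] [3.1 0.  0.4]
```

Two lids are in view: the pale one on the grey tin with the red pin (scene ≈ 304,198; side ≈ 258,229), and a turquoise look-alike lying lower down (scene 272,170; side 309,198). The pale one, at z ≈ 104.8 mm, matches the description, and the enlarged crops in the lower row confirm it. They show the orange lug close to the red pin and the notch on the far side.

Request:
{"name": "jog_arm", "arguments": {
  "motion": [
    [0, 0, 0, 44.6, -41, 0, 36],
    [0, 0, 0, 44.6, -41, 0, 36],
    [0, 0, 0, 44.6, -41, 0, 36],
    [0, 0, 0, 44.6, -41, 0, 36],
    [0, 0, 0, 44.6, -41, 0, 36],
    [0, 0, 0, 44.6, -41, 0, 36],
    [0, 0, 0, 44.6, -41, 0, 36],
    [0, 0, 0, 44.6, -41, 0, 36],
    [0, 0, 0, 44.6, -41, 0, 36],
    [0, 0, 0, 44.6, -41, 0, 36]
  ]
}}

```text
t: 2.6
eef_pos: [495.7, 1.3, 292.5]
tcp_rot: [3.141, -0.001, 0.448]
ft_force: [0.8, -0.9, 0.8]
opening: 0.376
grip_force: 0.0
```

Request:
{"name": "jog_arm", "arguments": {
  "motion": [
    [0, 0, 0, 44.6, -41, 0, 36],
    [0, 0, 0, 44.6, -41, 0, 36],
    [0, 0, -10.5, 0, 0, 0, 36],
    [0, 0, -10.5, 0, 0, 0, 36],
    [0, 0, -10.5, 0, 0, 0, 36],
    [0, 0, -10.5, 0, 0, 0, 36],
    [0, 0, -10.5, 0, 0, 0, 36],
    [0, 0, -10.5, 0, 0, 0, 36],
    [0, 0, -10.5, 0, 0, 0, 36],
    [0, 0, -10.5, 0, 0, 0, 36]
  ]
}}

```text
t: 3.85
eef_pos: [540.0, 111.8, 292.3]
tcp_rot: [3.142, 0.0, 1.92]
ft_force: [-0.5, -0.0, 0.6]
opening: 0.376
grip_force: 0.0
```

Request:
{"name": "jog_arm", "arguments": {
  "motion": [
    [0, 0, -10.5, 0, 0, 0, 36],
    [0, 0, -6, 0, 0, 0, 36],
    [0, 0, 0, 0, 0, 0, 36]
  ]
}}

```text
t: 4.22
eef_pos: [540.0, 111.8, 292.3]
tcp_rot: [3.142, 0.0, 2.201]
ft_force: [0.5, 0.1, 0.2]
opening: 0.38
grip_force: 0.0
```

```bash
python3 - <<'E'
from h import *
np.set_printoptions(precision=1,suppress=True)
c=env.read_camera("wrist")
for k,v in measure(c,(561,83)).items(): print(k,v)
cv2.imwrite("pics/w1.png",c["color"][:,:,::-1])
s=env.state();print(s["t"],s["eef_pos"],s["tcp_rot"]*100,s["joints"]*100,s["ft_force"])
E
```

```text
n 6947
circ (561.5669555664062, 83.82100677490234, 57.288841247558594)
mean [557.6  89.2 104.1]
zmed 104.12635957781032
red (np.int64(177), array([513.5, 126.5,  92.2]), array([506.2, 117.2,  60.4]), array([521.5, 133.3,  98.2]))
org (np.int64(224), array([540.2, 115.3, 119.7]), array([531.2, 103.9, 114.4]), array([549.4, 125.5, 122.3]))
blk (np.int64(32), array([590.4,  47.3, 104.6]), array([576.3,  34.3, 103.7]), array([599.9,  57.3, 105.7]))
4.275 [540.  111.9 292.2] [314.2   0.  219.9] [  8.4  38.7 174.1  -0.  101.4 -54.4] [0.3 0.1 0.5]
```

View pics/w1.png

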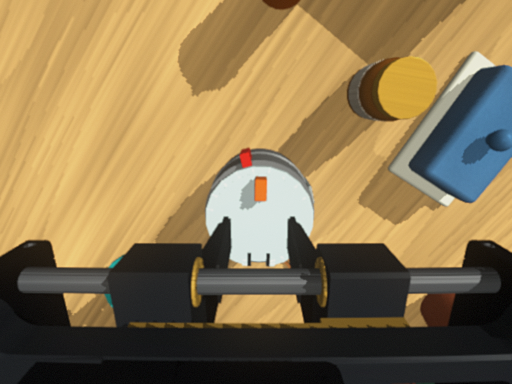

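The lug shows at (260,189), the pin at (246,158) and the notch lines at (250–268,259). From the lid centre at about (561.6, 83.8), the lid must turn about 167° clockwise. I'll straddle the lug loosely and let the trailing fingertip push it.

Request:
{"name": "jog_arm", "arguments": {
  "motion": [
    [0, 0, 0, 0, 0, 50, 36],
    [0, 0, 0, 0, 0, 40, 36],
    [0, 0, 0, 0, 0, 15, 36],
    [0, 0, 0, 0, 0, 0, 18],
    [0, 0, 0, 0, 0, 0, 18],
    [0, 0, 0, 0, 0, 0, 18]
  ]
}}

```text
t: 5.03
eef_pos: [540.4, 111.9, 188.4]
tcp_rot: [3.14, 0.001, 2.202]
ft_force: [-0.1, 0.4, 0.3]
opening: 0.197
grip_force: 0.0
```

Request:
{"name": "jog_arm", "arguments": {
  "motion": [
    [0, 0, 8, -0.3, 4.9, 0, 18],
    [0, 0, 8, -0.3, 4.9, 0, 18],
    [0, 0, 8, -0.3, 4.9, 0, 18],
    [0, 0, 8, -0.3, 4.9, 0, 18]
  ]
}}

```text
t: 5.52
eef_pos: [558.4, 118.8, 188.1]
tcp_rot: [3.14, 0.0, 1.639]
ft_force: [-1.1, -0.5, -0.0]
opening: 0.193
grip_force: 0.3
```

```bash
python3 - <<'E'
from h import *
np.set_printoptions(precision=1,suppress=True)
c=env.read_camera("wrist")
for k,v in measure(c,(561,83)).items(): print(k,v)
cv2.imwrite("pics/w2.png",c["color"][:,:,::-1])
s=env.state();d=s["eef_pos"][:2]-(561.6,83.8)
print(s["t"],s["eef_pos"],np.degrees(s["tcp_rot"]),np.hypot(*d),np.degrees(np.arctan2(d[1],d[0])),s["ft_force"])
E
```

```text
n 5412
circ (561.616455078125, 93.56690216064453, 52.63759994506836)
mean [561.1 107.6 104. ]
zmed 104.16310620761774
red (np.int64(513), array([515.3, 127.7,  88.8]), array([506.9, 118. ,  62.8]), array([523.2, 133.8,  98.1]))
org (np.int64(681), array([556.2, 123. , 119.1]), array([549.4, 109.8, 107.9]), array([563. , 132.6, 121.8]))
blk (np.int64(8), array([579.7,  46.7, 104.7]), array([578.5,  45.6, 104. ]), array([580.9,  48. , 105.7]))
5.575 [559.  118.8 188.1] [179.9  -0.   93.5] 35.10196946026817 94.21832302757564 [ 0.9  0.  -0.6]
```

View pics/w2.png

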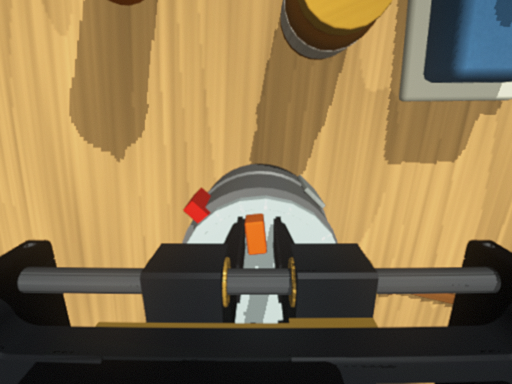

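The lug sits between the fingertips at (256,234), with the left, trailing fingertip pushing. The orbit radius has held at 35 mm, so I'll keep going.

Request:
{"name": "jog_arm", "arguments": {
  "motion": [
    [0, 0, 8, -0.3, 4.9, 0, 18],
    [0, 0, 8, -0.3, 4.9, 0, 18],
    [0, 0, 8, -0.3, 4.9, 0, 18],
    [0, 0, 8, -0.3, 4.9, 0, 18],
    [0, 0, 8, -0.3, 4.9, 0, 18],
    [0, 0, 8, -0.3, 4.9, 0, 18],
    [0, 0, 8, -0.3, 4.9, 0, 18],
    [0, 0, 8, -0.3, 4.9, 0, 18]
  ]
}}

```text
t: 6.58
eef_pos: [591.5, 101.5, 187.9]
tcp_rot: [3.141, -0.001, 0.524]
ft_force: [0.2, 0.9, 0.6]
opening: 0.189
grip_force: 0.2
```

Request:
{"name": "jog_arm", "arguments": {
  "motion": [
    [0, 0, 8, -0.3, 4.9, 0, 18],
    [0, 0, 8, -0.3, 4.9, 0, 18],
    [0, 0, 8, -0.3, 4.9, 0, 18],
    [0, 0, 8, -0.3, 4.9, 0, 18],
    [0, 0, 8, -0.3, 4.9, 0, 18],
    [0, 0, 8, -0.3, 4.9, 0, 18],
    [0, 0, 8, -0.3, 4.9, 0, 18],
    [0, 0, 0, 0, 0, 0, 18]
  ]
}}

```text
t: 7.58
eef_pos: [592.9, 68.3, 187.9]
tcp_rot: [-3.141, -0.001, -0.449]
ft_force: [0.4, 0.3, 1.1]
opening: 0.186
grip_force: 0.0
```

```bash
python3 - <<'E'
from h import *
np.set_printoptions(precision=1,suppress=True)
ims=[]
for n in("scene","side","wrist"):
    c=env.read_camera(n)
    for k,v in measure(c,(561,83)).items():
        if k in("circ","red","org","blk"):print(n,k,v)
    i=c["color"][:,:,::-1]
    ims.append(i)
s=env.state();d=s["eef_pos"][:2]-(561.6,83.8)
print(s["t"],s["eef_pos"],np.degrees(s["tcp_rot"]),np.hypot(*d),np.degrees(np.arctan2(d[1],d[0])),s["ft_force"],s["joints"])
f=lambda i,x,y:cv2.resize(i[y:y+75,x:x+100],(400,300),interpolation=cv2.INTER_CUBIC)
cv2.imwrite("pics/m3.png",np.vstack([np.hstack([f(ims[0],255,175),f(ims[1],208,200)]),np.hstack([cv2.resize(ims[2],(400,300)),np.zeros((300,400,3),np.uint8)])]))
E
```

```text
scene circ (563.102294921875, 82.67930603027344, 57.63214111328125)
scene red (np.int64(68), array([516.2, 126.7,  82. ]), array([511.4, 120.3,  61.3]), array([521.8, 131.1,  98.1]))
scene blk (np.int64(3), array([595.8,  77.9, 110.9]), array([592.1,  76.8, 110.1]), array([598.5,  78.9, 111.3]))
side circ (558.9988403320312, 81.7325439453125, 58.67815017700195)
side red (np.int64(71), array([509.8, 127.1,  85.6]), array([503.8, 113.8,  64.3]), array([520.1, 132.7,  98.3]))
side org (np.int64(30), array([585.7,  72.9, 120.4]), array([582.3,  58.6, 113.1]), array([591.3,  81.9, 134.3]))
wrist circ (569.3153686523438, 79.8879623413086, 52.92665481567383)
wrist org (np.int64(548), array([596.3,  69.6, 119.8]), array([584.3,  61.7, 108.8]), array([607.3,  78. , 121.8]))
wrist blk (np.int64(10), array([553.1,  78.9, 107.3]), array([519.2,  53.7, 104. ]), array([608.4,  89.2, 112. ]))
7.725 [592.9  68.7 187.5] [-180.    -0.   -25.6] 34.77541051898832 -25.789798499155644 [-0.1 -0.1  0.1] [ 0.   0.6  1.7 -0.   0.8  2. ]
```

View pics/m3.png

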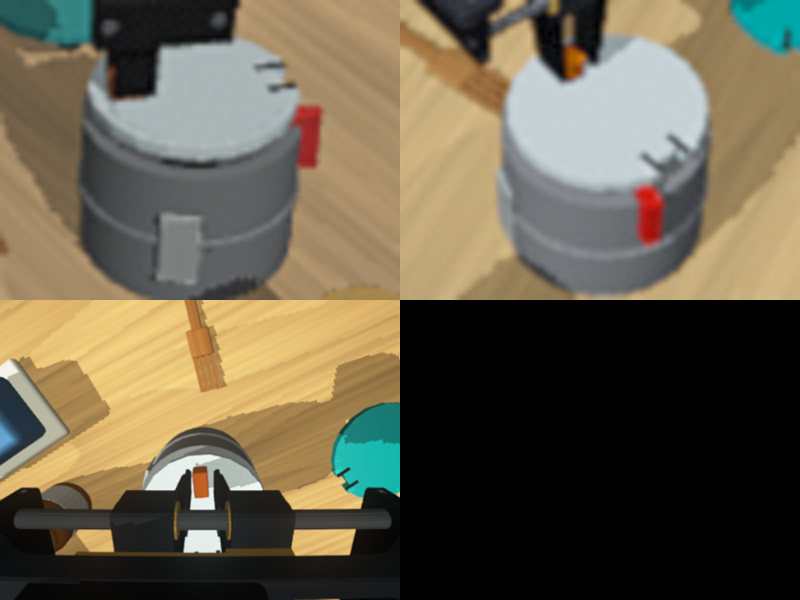

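The notch lines are now just short of the red pin: side crop (642–688,136–172) against the pin at (650,190). About 20° remains.

Request:
{"name": "jog_arm", "arguments": {
  "motion": [
    [0, 0, 6, -0.2, 3.7, 0, 18],
    [0, 0, 6, -0.2, 3.7, 0, 18],
    [0, 0, 5, -0.2, 3.1, 0, 18],
    [0, 0, 0, 0, 0, 0, 18]
  ]
}}

```text
t: 8.22
eef_pos: [586.9, 60.0, 187.3]
tcp_rot: [-3.142, -0.0, -0.745]
ft_force: [1.1, 0.5, 0.0]
opening: 0.189
grip_force: 0.0
```

```bash
cat >> h.py <<'E'
def fine(c,cen,guess):
    """angle (deg) of notch lines and pin about cen, from rays cut at known heights"""
    h,w=c["z_map"].shape;K=c["camera_matrix"]
    uv=np.stack(np.meshgrid(np.arange(w),np.arange(h)),-1).reshape(-1,1,2).astype(float)
    s=cv2.undistortPoints(uv,K,np.array([c["k1"],0,0,0,0.]))[:,0]
    T=np.linalg.inv(c["world_to_cam"]);r=np.c_[s[:,0],-s[:,1],-np.ones(len(s))]@T[:3,:3].T;o=T[:3,3]
    at=lambda z:((o+r*((z-o[2])/r[:,2])[:,None])[:,:2]-cen)
    hsv=cv2.cvtColor(c["color"],cv2.COLOR_RGB2HSV).astype(int).reshape(-1,3)
    V=hsv[:,2];A=at(104);rad=np.hypot(*A.T);ang=np.degrees(np.arctan2(A[:,1],A[:,0]))
    rel=(ang-guess+180)%360-180
    m=(rad>36)&(rad<53)&(abs(rel)<30)&(hsv[:,1]<60)
    med=np.median(V[m]);wt=np.clip(med-25-V,0,None)*m
    # lateral coordinate (mm) relative to guess direction
    g=np.radians(guess);lat=-A[:,0]*np.sin(g)+A[:,1]*np.cos(g)
    hist=np.histogram(lat,bins=np.arange(-24,25,2),weights=wt)[0].astype(int)
    B=at(95.5);red=((hsv[:,0]<5)|(hsv[:,0]>174))&(hsv[:,1]>140)&(V>60)
    rb=np.hypot(*B.T);m2=red&(rb>48)&(rb<74)
    latp=-B[:,0]*np.sin(g)+B[:,1]*np.cos(g)
    return med,hist,(lat*wt).sum()/max(wt.sum(),1),latp[m2].mean(),latp[m2].min(),latp[m2].max(),rb[m2].min(),rb[m2].max()
E
python3 - <<'E'
from h import *
np.set_printoptions(precision=1,suppress=True,linewidth=200)
ims=[]
for n in("scene","side"):
    c=env.read_camera(n); m=measure(c,(561,83)); print(n,m["circ"],m["red"][1])
    P=m["circ"][:2]
    for cen in((561.6,83.8),P): print(fine(c,np.array(cen),138.4))
    ims.append(c["color"][:,:,::-1])
s=env.state();d=s["eef_pos"][:2]-(561.6,83.8)
print(s["t"],s["eef_pos"],np.degrees(s["tcp_rot"]),np.hypot(*d),np.degrees(np.arctan2(d[1],d[0])),s["ft_force"],s["joints"][5])
f=lambda i,x,y:cv2.resize(i[y:y+56,x:x+40],(400,560),interpolation=cv2.INTER_CUBIC)
cv2.imwrite("pics/m4.png",np.hstack([f(ims[0],300,170),f(ims[1],255,210)]))
E
```

```text
scene (562.9385986328125, 81.27594757080078, 57.65762710571289) [516.4 127.3  81.3]
(np.float64(175.5), array([  0,   0,   0,   0,   0,   0,   0,   0,   0, 281, 243, 114, 104,   0,  19,   0,   0,   1,  70, 166,  86,  91,   0,   0]), np.float64(3.9124542425476907), np.float64(-17.213151869524633), np.float64(-44.374755614751265), np.float64(3.472262810627779), np.float64(56.36901999948169), np.float64(73.96071614969185))
(np.float64(181.0), array([  0,   0,   0,   0,   0,   0,   0,   0,  89, 305,  53, 156,   0,  19,   0,   0,   0,   1, 155,  56, 169,   0,   0,   0]), np.float64(3.28894222258643), np.float64(-14.88793480344536), np.float64(-38.438192396780856), np.float64(2.4735119442990765), np.float64(59.17579463822402), np.float64(73.12592839213232))
side (558.1576538085938, 81.78585815429688, 58.07481002807617) [510.4 126.5  86.6]
(np.float64(210.0), array([  0,   0,   0,   0,   0,   0,   0,   0,   0,  94, 253, 138,  58,  60,  17,  30,   0,  12,  33, 134, 190, 136,   0,   0]), np.float64(6.409959615576111), np.float64(2.1713029750067485), np.float64(-5.353849318739805), np.float64(8.126209728596752), np.float64(52.8151395894735), np.float64(73.92150873216944))
(np.float64(209.0), array([  0,   0,   0,   0,   0,   0,   0, 124, 249, 135,  57,  58,  81,  29,  43,  55,  26, 116, 334, 132,   0,   0,   0,   0]), np.float64(3.381860147665874), np.float64(-1.6538079317734384), np.float64(-9.14548461444803), np.float64(4.33457443288853), np.float64(51.335925470119435), np.float64(73.4778494918574))
8.325 [587.   60.1 187.3] [-180.    -0.   -42.7] 34.73575016703347 -43.06595663981917 [-0.4 -0.1 -0.1] 2.305417539715264
```

View pics/m4.png

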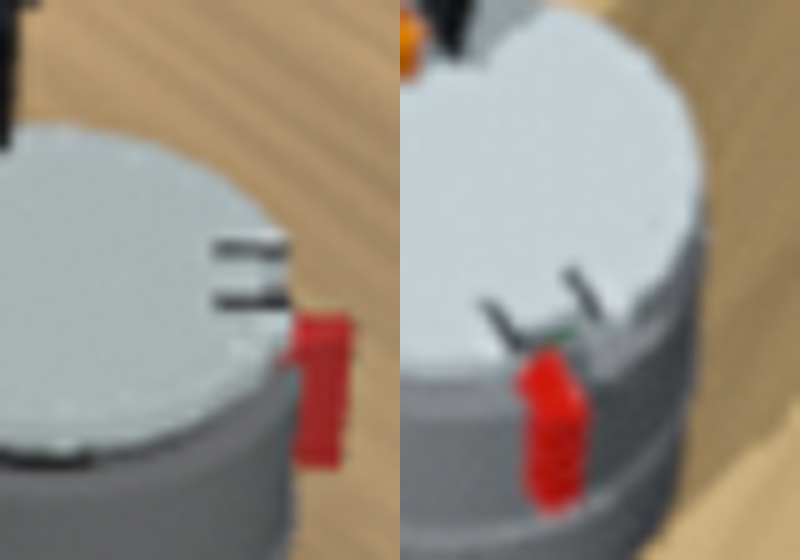

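```bash
cat >> h.py <<'E'
def align(n):
    """per camera, self-consistent: lid centre (rays cut at z=104), notch angle, pin angle (deg)"""
    c=env.read_camera(n);h,w=c["z_map"].shape;K=c["camera_matrix"]
    uv=np.stack(np.meshgrid(np.arange(w),np.arange(h)),-1).reshape(-1,1,2).astype(float)
    s=cv2.undistortPoints(uv,K,np.array([c["k1"],0,0,0,0.]))[:,0]
    W=c["world_to_cam"];T=np.linalg.inv(W);r=np.c_[s[:,0],-s[:,1],-np.ones(len(s))]@T[:3,:3].T;o=T[:3,3]
    at=lambda z:(o+r*((z-o[2])/r[:,2])[:,None])[:,:2]
    hsv=cv2.cvtColor(c["color"],cv2.COLOR_RGB2HSV).astype(int).reshape(-1,3);H,S,V=hsv.T
    A=at(104);d=np.hypot(*(A-(561,83)).T)
    med=np.median(V[(d<35)&(S<60)]);m=((d<66)&(S<60)&(V>med-35)).reshape(h,w).astype(np.uint8)
    _,lab=cv2.connectedComponents(m,connectivity=4);k=np.bincount(lab[m>0]).argmax()
    (x,y),R=cv2.minEnclosingCircle(A[(lab==k).ravel()].astype(np.float32))
    red=(((H<5)|(H>174))&(S>140)&(V>60)&(d<90)).reshape(h,w).astype(np.uint8)
    def pinmask(th,cx,cy,r0=56.5,zb=60):
        pts=[]
        for z in(95.5,zb):
            for rr in(r0,70):
                for l in(-5,5): pts.append([cx+rr*np.cos(th)-l*np.sin(th),cy+rr*np.sin(th)+l*np.cos(th),z])
        q=np.c_[pts,np.ones(8)]@W.T;q=q[:,:3]*[1,-1,-1]
        p=cv2.projectPoints(q.reshape(-1,1,3),np.zeros(3),np.zeros(3),K,np.array([c["k1"],0,0,0,0.]))[0]
        M=np.zeros((h,w),np.uint8);cv2.fillConvexPoly(M,cv2.convexHull((p*16).round().astype(np.int32)),1,shift=4);return M
    best=max((((M:=pinmask(np.radians(a),x,y,zb=zb))&red).sum()/((M|red).sum()),a,zb) for a in np.arange(125,152,.5) for zb in range(50,85,4))
    g=np.radians(best[1]);B=A-(x,y);rad=B@[np.cos(g),np.sin(g)];lat=B@[-np.sin(g),np.cos(g)]
    mm=(rad>38)&(rad<49)&(abs(lat)<22)&(S<70);wt=np.clip(med-25-V,0,None)*mm
    hist=np.histogram(lat,bins=np.arange(-22,23,2),weights=wt)[0].astype(int)
    from scipy.optimize import minimize_scalar
    f=lambda mu:-(wt*(np.exp(-((lat-mu-9)/2.5)**2)+np.exp(-((lat-mu+9)/2.5)**2))).sum()
    mu=min(np.arange(-12,12,.25),key=f)
    print(n,"c",np.round((x,y,R),1),"pin iou,ang,zb",np.round(best,2),"notch lat at r44",mu,hist)
    return c
E
python3 - <<'E'
from h import *
np.set_printoptions(linewidth=200)
for n in("scene","side"): align(n)
E
```

```text
scene c [561.8  84.2  60.3] pin iou,ang,zb [  0.63 137.5   66.  ] notch lat at r44 6.25 [  0   0   0   0   0   0   0   0  67 307  23 118   0   2   0   0   0   0 141  59 150  53]
side c [557.8  82.   59.1] pin iou,ang,zb [  0.8 137.5  82. ] notch lat at r44 3.75 [  0   0   0   0   0   0  21 216 145  17   0   7   0   0  11   0  40 211 156  27   0   0]
```

```bash
python3 - <<'E'
s=open("h.py").read()
s=s.replace("""    red=(((H<5)""","""    hull=cv2.convexHull(A[(lab==k).ravel()].astype(np.float32))[:,0]
    v=np.array([x,y])-o[:2];v/=np.hypot(*v)
    from scipy.optimize import least_squares
    far=(hull-(x,y))@v>-10
    fit=least_squares(lambda p:np.hypot(*(hull[far]-p).T)-56.3,[x,y],loss="soft_l1",f_scale=.7)
    print(far.sum(),"rms",np.sqrt(np.mean(fit.fun**2)).round(2),"view",v.round(2));x,y=fit.x
    red=(((H<5)""",1)
open("h.py","w").write(s)
E
python3 - <<'E'
from h import *
np.set_printoptions(linewidth=200)
for n in("scene","side"): align(n)
E
```

```text
10 rms 3.07 view [-0.63 -0.78]
scene c [560.4  81.6  60.3] pin iou,ang,zb [  0.62 134.    66.  ] notch lat at r44 6.0 [  0   0   0   0   0   0   0   0  91 220  54  93   0   2   0   0   0   0 140  56 113  46]
12 rms 0.77 view [ 0.43 -0.9 ]
side c [559.9  80.4  59.1] pin iou,ang,zb [  0.81 138.5   78.  ] notch lat at r44 3.0 [  0   0   0   0   0   0  88 175  37   0   0   0   0   0   0   0  62 191  66   0   0   0]
```

The side view (IoU 0.8) puts the notch about 3–4° short, and the lug's angle agrees. I'll push about 4.5° more, open the fingers, lift, and check from above.

Request:
{"name": "jog_arm", "arguments": {
  "motion": [
    [0, 0, 4.5, -0.1, 2.8, 0, 18],
    [0, 0, 0, 0, 0, 0, 18],
    [0, 0, 0, 0, 0, 0, 36],
    [0, 0, 0, 0, 0, 0, 36],
    [0, 0, 0, 0, 0, -40, 36],
    [0, 0, 0, 0, 0, -60, 36],
    [0, 0, 0, 40, 0, -20, 36],
    [0, 0, 0, 20, 0, 0, 36],
    [0, 0, 0, 0, 0, 0, 36]
  ]
}}

```text
t: 9.65
eef_pos: [625.5, 13.1, 305.3]
tcp_rot: [3.14, 0.002, -0.828]
ft_force: [-0.9, 0.4, -0.9]
opening: 0.379
grip_force: 0.0
```

```bash
python3 - <<'E'
from h import *
np.set_printoptions(precision=1,suppress=True,linewidth=200)
align("side")
c=align("wrist")
for k,v in measure(c,(561,83)).items(): print(k,v)
i=c["color"][:,:,::-1]
cv2.imwrite("pics/w5.png",i); cv2.imwrite("pics/w5c.png",cv2.resize(i[130:310,150:390],(800,600),interpolation=cv2.INTER_CUBIC))
s=env.state();print(s["t"],s["eef_pos"],s["joints"][5])
E
```

```text
17 rms 0.54 view [ 0.4 -0.9]
side c [560.   80.1  59.2] pin iou,ang,zb [  0.8 138.   78. ] notch lat at r44 -0.75 [  0   0   0   0  78 183  36   0   0   0   0   0   0   0  14 178 105   0   0   0   0   0]
4 rms 1.34 view [-0.7  0.7]
wrist c [587.4  56.   42.6] pin iou,ang,zb [  0.  151.5  82. ] notch lat at r44 -10.25 [1374 1228 1058 1061  574  683  573  258  256  109    0    0    0    0    0    0    0    0    0    0    0  302]
n 2895
circ (562.0093994140625, 84.32842254638672, 57.414947509765625)
mean [573.2  70.7 104.1]
zmed 104.16958185559037
red (np.int64(50), array([514.2, 124.8,  95.8]), array([508.9, 118.7,  94.2]), array([520.2, 131. ,  97.3]))
org (np.int64(175), array([588.8,  57.6, 119.7]), array([578.3,  48.4, 111.1]), array([598.3,  68.3, 121.3]))
blk (np.int64(14), array([526.5, 118.5, 104.5]), array([515.8, 107. , 103.3]), array([535.1, 126.2, 105.4]))
9.75 [624.8  14.1 305.4] 2.314186225183205
```

View pics/w5c.png

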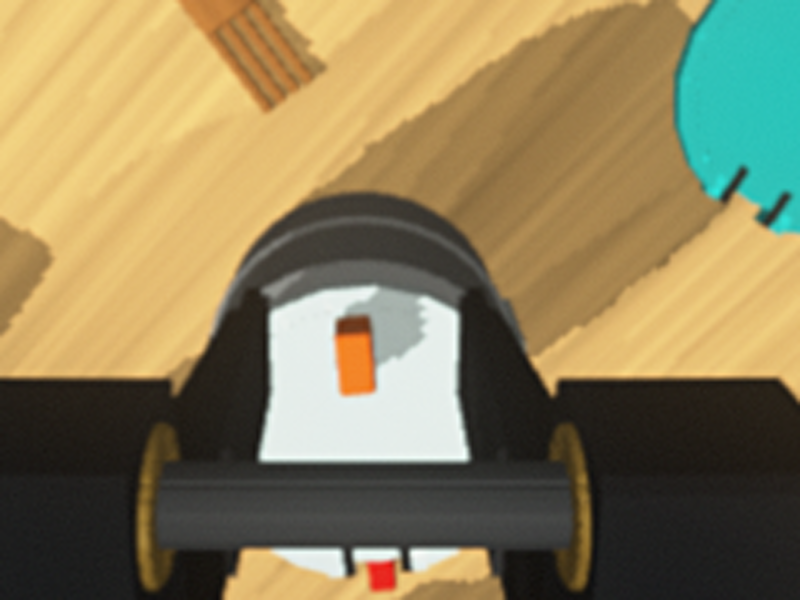

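In the crop, the notch lines are at x ≈ 348 and 406 (mid 377) and the pin is at 382, so the two are within about 1–2 mm. The gripper partly hides them, so I'll move for a clear look.

Request:
{"name": "jog_arm", "arguments": {
  "motion": [
    [0, 0, 0, -45, 0, 0, 0],
    [0, 0, 0, -50, 0, 0, 0],
    [0, 0, 0, -45, 0, 0, 0],
    [0, 0, 0, 0, 0, 0, 0],
    [0, 0, 0, 0, 0, 0, 0]
  ]
}}

```text
t: 10.38
eef_pos: [530.6, 117.1, 306.9]
tcp_rot: [3.141, 0.0, -0.825]
ft_force: [0.5, -0.5, 0.6]
opening: 0.006
grip_force: 0.0
```

```bash
python3 - <<'E'
from h import *
np.set_printoptions(precision=1,suppress=True,linewidth=200)
c=env.read_camera("wrist")
m=measure(c,(561,83))
for k,v in m.items(): print(k,v)
cen=np.array(m["circ"][:2])
for k in("red","org","blk"):
    if k in m: d=m[k][1][:2]-cen; print(k,np.degrees(np.arctan2(d[1],d[0])),np.hypot(*d))
i=c["color"][:,:,::-1]
cv2.imwrite("pics/w6.png",i)
s=env.state();print(s["t"],s["eef_pos"],s["joints"][5],s["opening"])
E
```

```text
n 9205
circ (561.0065307617188, 83.66986846923828, 56.72709274291992)
mean [562.2  82.3 104.2]
zmed 104.1829489036777
red (np.int64(110), array([515.6, 123.9,  95.3]), array([507.6, 115.7,  88.7]), array([523.4, 131.5,  97.6]))
org (np.int64(228), array([587.6,  58.9, 120. ]), array([577.6,  49.5, 118.1]), array([597.2,  68.4, 122. ]))
blk (np.int64(32), array([525.2, 115. , 104.6]), array([514.5, 103.4, 103.4]), array([537.5, 126.3, 105.8]))
red 138.51142637696748 60.6761628006111
org -42.92278489044693 36.301600078401435
blk 138.7590878030311 47.58814855025829
10.425 [530.9 116.7 306.8] 2.491972259980518 -0.0015646486953263018
```

View pics/w6.png

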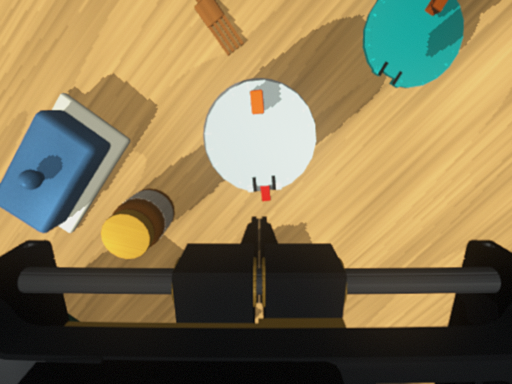

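The lug is at (257,101), the notch lines at (255–274,183) and the pin at (265,193). The measured angles are notch 137–139° and pin 138.5°, so they are aligned. I'll move over the lid centre and press with the closed fingertips.

Request:
{"name": "jog_arm", "arguments": {
  "motion": [
    [0, 0, 0, 44.7, 0.3, 0, 0],
    [0, 0, 0, 0, 0, 60, 0],
    [0, 0, 0, 0, 0, 50, 0],
    [0, 0, 0, 0, 0, 9, 0],
    [0, 0, 0, 0, 0, 0, 0]
  ]
}}

```text
t: 11.05
eef_pos: [561.4, 83.3, 188.6]
tcp_rot: [3.141, -0.0, -0.827]
ft_force: [-0.9, -0.9, -0.1]
opening: 0.004
grip_force: 0.0
```

Request:
{"name": "jog_arm", "arguments": {
  "motion": [
    [0, 0, 0, 0, 0, 3, 0],
    [0, 0, 0, 0, 0, 3, 0],
    [0, 0, 0, 0, 0, 2, 0],
    [0, 0, 0, 0, 0, 1, 0],
    [0, 0, 0, 0, 0, 0, 0]
  ]
}}

```text
t: 11.68
eef_pos: [561.0, 83.8, 179.6]
tcp_rot: [-3.141, -0.001, -0.826]
ft_force: [1.6, -0.5, 5.2]
opening: 0.003
grip_force: 2.4
```

Request:
{"name": "jog_arm", "arguments": {
  "motion": [
    [0, 0, 0, 0, 0, 2, 0],
    [0, 0, 0, 0, 0, 2, 0],
    [0, 0, 0, 0, 0, 1, 0],
    [0, 0, 0, 0, 0, 0, 0]
  ]
}}

```text
t: 12.18
eef_pos: [561.0, 83.7, 174.3]
tcp_rot: [-3.141, -0.001, -0.826]
ft_force: [1.8, 0.8, 3.7]
opening: 0.005
grip_force: 1.7
```

Request:
{"name": "jog_arm", "arguments": {
  "motion": [
    [0, 0, 0, 0, 0, 1.5, 0],
    [0, 0, 0, 0, 0, 1, 0],
    [0, 0, 0, 0, 0, 0, 0],
    [0, 0, 0, 0, 0, 0, 0]
  ]
}}

```text
t: 12.68
eef_pos: [561.0, 83.8, 172.8]
tcp_rot: [-3.141, -0.001, -0.826]
ft_force: [-1.5, 0.4, 16.3]
opening: 0.003
grip_force: 8.1
```

The force has risen to 16 N at tip z = 94.8 mm, so the lid is home (top at 95 mm). I'll retreat and check.

Request:
{"name": "jog_arm", "arguments": {
  "motion": [
    [0, 0, 0, 0, 0, -5, 0],
    [0, 0, 0, 0, 0, -40, 0],
    [0, 0, 0, 0, 0, -60, 0],
    [0, 0, 0, -45, 0, -30, 0],
    [0, 0, 0, 0, 0, 0, 0],
    [0, 0, 0, 0, 0, 0, 0]
  ]
}}

```text
t: 13.42
eef_pos: [530.1, 116.7, 306.1]
tcp_rot: [3.141, 0.0, -0.826]
ft_force: [-0.4, 0.0, 0.5]
opening: 0.003
grip_force: 0.0
```

```bash
python3 - <<'E'
from h import *
np.set_printoptions(precision=1,suppress=True,linewidth=200)
c=env.read_camera("wrist")
m=measure(c,(561,83),zlid=95)
cen=np.array(m["circ"][:2]);print(m["circ"],m["zmed"])
for k in("red","org","blk"):
    if k in m: d=m[k][1][:2]-cen; print(k,np.degrees(np.arctan2(d[1],d[0])),np.hypot(*d),m[k][1])
i=c["color"][:,:,::-1]
cv2.imwrite("pics/w7.png",cv2.resize(i[40:240,150:390],(720,600),interpolation=cv2.INTER_CUBIC))
P=cloud(c);q=P[(abs(P[...,2]-95)<5)&(np.hypot(P[...,0]-cen[0],P[...,1]-cen[1])<48)]
print("plane tilt",np.linalg.lstsq(np.c_[q[:,:2],np.ones(len(q))],q[:,2],rcond=None)[0][:2]*1000,"mrad",env.state()["t"],env.state()["ft_force"])
E
```

```text
(561.6214599609375, 84.15729522705078, 59.24440383911133) 95.18601603743798
red 139.20176084036174 59.71508515410714 [516.4 123.2  95.4]
org -44.11623720369195 36.15202748291375 [587.6  59.  111.1]
blk 138.92982495670438 47.747612531759025 [525.6 115.5  95.6]
plane tilt [ 0.3 -1.9] mrad 13.475 [ 0.2 -0.5 -0.6]
```

View pics/w7.png

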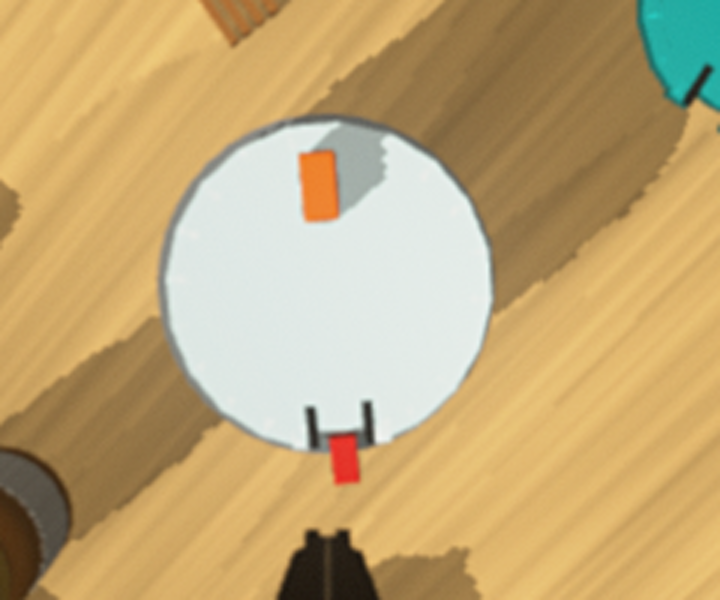

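The red pin at (345,458) sits in the notch between the black lines at (312,428) and (369,422). The lid top is at 95.2 mm, level within 2 mrad, so it is home and I'm handing in.

```bash
python3 -c "
from cell import env
print(env.job_done())"
```

```text
the job is handed in; nothing more can be done
None
```

I turned the lid about 167° clockwise until its notch met the pin, then pressed it home: its top is at 95.2 mm, level to about 2 mrad, with the gripper clear; the job is handed in (no verdict was returned).

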